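# Park the glue pot and switch off its heater

### The job

The glue is warm enough: slide the glue pot along the warming plate, without lifting or tipping it, off the heating disc and into the empty marked ring beside it, so that the pot's base stands wholly inside the ring. Then turn the heater's dial anticlockwise, all the way back to its off stop. Leave everything else on the bench where it is and let go of everything at the end.

Things in the scene. Friction and masses are not known exactly. Their poses are not given: they have to be found in the camera images.
- hob: glue-warming plate, fixed: flat steel slab 300 x 520 mm, top face 25 mm above the bench. Origin on its underside, 120 mm from the front edge and 205 mm from the left edge; x away from the robot, y along it to the left. Dial near the right end; heating disc and empty ring about 240 mm apart, left and right of the origin (which is which varies); a second ring behind them holds a tin
- heater: heating disc: a dark steel disc 128 mm across, flush in the plate's top; origin at its centre on the top face. The pot starts on it
- rest: the empty marked ring: a dark line 4 mm wide, 114 mm across inside, flush in the plate's top, nothing standing in it; origin at its centre on the top face
- glue_pot: closed copper pot, lid clipped on (one piece), about 0.6 kg: 86 mm across the base, 90 mm body, 95 mm lid rim 66 mm up, 75 mm to the lid, 95 mm to the top of its 18 mm ball knob. Side handle along the pot's -x (roughly to the robot): wooden bar 16 mm wide, 18 mm tall, 67 to 157 mm from the axis, middle 50 mm above the base. Origin: centre of the base, z up
- pot_grip (a point): point in the middle of the handle bar, 105 mm from the pot's axis and 50 mm above its base; x axis runs along the handle towards the pot
- dial (a joint): angle of the heater's dial, rad: 0 = off, at its stop (grip bar along the plate's x, the white line on its top towards the robot, at the short black mark on the plate); grows clockwise seen from above, to 1.7. Starts between 0.9 and 1.4
- dial_grip (a point): on the dial's upright axis, 37 mm above the plate's top, at the height to grip its bar: 42 mm long, 14 mm wide, from 12 to 44 mm above the plate, on a round base 68 mm across near the plate's right end
- tin: closed plain metal tin 72 mm across, 85 mm tall, in the back ring; origin at the centre of its base. Stays where it is
- jar: small amber jar 42 mm across, 55 mm tall, at the plate's back right corner; origin at the centre of its base. Stays where it is
- bottle: clear glass bottle 68 mm across, 210 mm tall, on the bench to the right; origin at its base. Stays where it is
- brush: wooden-handled brush lying on the bench at the front left. Stays where it is
- gouge: hand tool with a light wooden handle lying on the bench at the front right. Stays where it is
- offcut: light wooden offcut 100 x 45 x 30 mm on the bench to the right. Stays where it is

How it is judged:
On the way, in this order (a step that is already met when the one before it is completed fails the run):
1. the glue pot stands with its base inside the empty ring, at rest on the plate (horizontal distance between glue_pot and rest below 0.014 m and linear speed of glue_pot below 0.02 m/s), for 0.3 s.
2. then the dial is turned back to its off stop (value of joint dial below 0.12 rad), for 0.2 s.
At the end, for the whole second after the job is handed in: The pot stands upright and at rest on the plate with its centre within 14 mm of the empty ring's centre (base inside the ring), and the dial is within 0.12 rad of its off stop (horizontal distance between glue_pot and rest below 0.014 m and z of glue_pot in the frame of hob below 0.028 m and angle between glue_pot's own z axis and vertical below 0.05 rad and linear speed of glue_pot below 0.01 m/s and value of joint dial below 0.12 rad); the robot touches nothing.
It fails at once if the pot is lifted: its base centre rises more than 8 mm above the plate's top (z of glue_pot in the frame of hob above 0.033 m).
It fails at once if the pot is tipped by more than 0.15 rad (angle between glue_pot's own z axis and vertical above 0.15 rad).
It fails at once if another thing on the plate or bench is moved by more than 15 mm (distance of any of tin, jar, bottle, brush, gouge, offcut from where it was at the start of the episode above 0.015 m).
It also fails if it takes over 53 s, if anything falls off the work surface, if the arm or the gripper's body presses on something with over 40 N, if the wrist force passes 120 N, or if a joint passes its speed limit or range.

### The arm

A 6-joint arm with a two-finger parallel gripper is mounted at the origin on the work surface. World frame = base frame: x ahead of the robot, y to its left, z up, the work surface at z = 0. Lengths are in m, angles in rad, forces in N, time in s.
With the tool pointing down it reaches from about 0.3 to 0.85 m from the base axis. Payload 4.2 kg.
Tool frame: the origin (TCP) lies midway between the tips of the shut fingers; the grasp point (between the pads) lies 19 mm behind it; z points along the fingers, y is the line along which they close (so a half turn about z gives the same grasp; the last joint's range is limited). The gripper opens to 91 mm and grips with 3 to 60 N. Pads are 32 mm wide; open, the fingers measure 118 mm over their backs; the gripper's body (76 mm by 178 mm) begins 60 mm behind the grasp point.
Start: joints at [-1.204, 0.32, 1.565, -0, 1.257, -0.02], TCP at [0.217, -0.533, 0.214] pointing down, gripper open.
Joint ranges: [-3.11, 3.11], [-0.84, 2.01], [0.21, 2.61], [-1.34, 4.49], [0.05, 2.63], [-2.56, 2.56]. Speed limits (rad/s): [2.57, 2.57, 3.14, 3.14, 3.14, 3.14].

### API

Orientations are given as a unit quaternion [x, y, z, w].
In Python, from bench import robot gives the robot as it stands. The module is installed in compiled form; this text tells all that it offers.
- The arm moves only by the tool move_arm, never from a script. Its argument "steps" is a list of rows, each a list of 5 numbers: the gripper command: -1 is fully open, 1 is shut, values between are in proportion, then the shift along the tool's x, y, z in cm, then the turn about the tool's z in degrees. In form: [[claw, tx, ty, tz, spin], ...]. A call has 1 to 12 rows; each row shifts and turns the commanded pose from where the row before left it, along the tool's axes as they then stand; what a row does not reach is not made up. A row lasts 1/8 s, in which the tool goes at most 62.5 mm and 10.7 degrees, less where a joint would pass 70% of its speed; a pose out of reach is approached as far as the arm can. A call is refused whole if a number of a shift passes 6.25 or a number of a turn 10.7, either way. A call with a gripper value outside its range is refused whole. The fingers move at their own pace and stop on an object; the grip force is fixed at half the most. Time passes only in rows, so rows that do not move let the fingers close. It gives the time, the measured TCP pose, the force, the opening and the grip force at its end, in the units of the state.
- robot.read_state(): the state, without advancing time (a new reading comes with each control period).
- robot.camera(name): name is "scene" or "top" or "wrist"; returns a dict with "img" (400x640x3 uint8, blue, green, red), "fx", "fy", "cx", "cy" (pixels), "R" (3x3) and "t" (3): a world point X has camera coordinates R X + t; the wrist camera has in their place "T_tool_cam" (4x4, takes a point from camera to tool coordinates, whose origin is the TCP and whose axes are the flange's). Camera axes: x right, y down, z forward; pixel columns grow to the right and rows downward; lengths in m; the calibration is good to about 2 mm. A picture is of the moment at which its call begins: read the wrist's pose just before it. There is no depth.
- robot.close_job(): hands the job in; it is judged then, once.
Trained networks look in a picture, given as the dict that the camera call returned (one of the last four; its "shot" number tells which), for a name from the list of things; names that differ only in an ending like _2 or _b are one class to them, and where a whole thing is asked for, a point or a joint stands for the part that bears it (a point fixed in the world has none). Each returns a list of dicts, best first, with "confidence" (0 to 1); they miss things now and then, are a little off and sometimes report something else, mostly with a low value. They report only what shows in the picture. A call takes as long as a camera call.
- robot.recognise(picture, thing): "extent" ([left, top, right, bottom] in pixels, round what is visible of it).
The state is a dict: "clock": time; "qpos": joint angles; "joint_velocities": joint speeds; "joint_efforts": joint torques, N m; "position": TCP position; "tool_rot": TCP orientation; "wrist_force": force on the tool from outside, world axes, zero at the start; "moment": the same for the moment, N m; "width": finger opening in m; "gripper_force": force on a finger pad.
Only numpy, scipy, OpenCV 4.12 (cv2) and the standard library are available. Lean on these libraries where they do the work, as an engineer would, in place of code of your own. Each camera call takes 0.05 s, during which the arm holds its last target. There are 200 camera calls.

## Working session

There is one attempt and no reset: what is moved stays moved. The work goes in short steps, Python scripts to look and compute and a tool call to move; the robot and the scene stay as the last step left them, time stands still between calls to the robot, and variables do not carry over. Pictures are saved under pics/ and viewed, at most 13 in all, crops included, and the job is handed in when it is done.

Besides the shell and the picture viewer there is one more tool, called after "Request:" as name([rows], argument=value, ...), one row to a line, values as JSON. move_arm: Moves the arm, as the interface text tells. Its arguments: {"type":"object","properties":{"steps":{"type":"array","items":{"type":"array","items":{"type":"number"}}}},"required":["steps"]}

```bash
mkdir -p pics; cat > h.py <<'E'
import numpy as np, cv2
from bench import robot
def ray(c,u,v,z):
    d=c['R'].T@np.array([(u-c['cx'])/c['fx'],(v-c['cy'])/c['fy'],1]); o=-c['R'].T@c['t']
    return o+d*(z-o[2])/d[2]
def proj(c,X):
    p=c['R']@np.array(X)+c['t']; return c['fx']*p[0]/p[2]+c['cx'],c['fy']*p[1]/p[2]+c['cy']
E
python3 - <<'E'
from h import *
c=robot.camera('top'); cv2.imwrite('pics/top.png',c['img'])
for n in ['glue_pot','heater','rest','dial','tin','hob','jar']:
    for r in robot.recognise(c,n)[:2]:
        e=r['extent']; print(n,round(r['confidence'],2),np.round(e),ray(c,(e[0]+e[2])/2,(e[1]+e[3])/2,.025).round(3))
print(-c['R'].T@c['t']); s=robot.read_state(); print(s['clock'],s['tool_rot'],s['position'])
s=robot.camera('scene'); cv2.imwrite('pics/scene.png',s['img'])
E
```

```text
glue_pot 0.97 [226. 166. 260. 236.] [0.513 0.118 0.025]
heater 0.52 [229. 172. 260. 204.] [0.556 0.117 0.025]
rest 0.41 [299. 195. 308. 208.] [ 0.521 -0.078  0.025]
dial 0.18 [272. 141. 292. 170.] [0.673 0.004 0.025]
tin 0.72 [271. 143. 292. 168.] [0.674 0.005 0.025]
tin 0.17 [226. 168. 260. 234.] [0.513 0.118 0.025]
hob 0.57 [218. 134. 383. 236.] [ 0.575 -0.066  0.025]
jar 0.7 [340. 146. 354. 160.] [ 0.69  -0.211  0.025]
[ 0.23785211 -0.14983357  1.432233  ]
0.4 [ 9.81354447e-01  1.92206760e-01 -1.92874054e-05 -1.00258873e-04] [ 0.21689197 -0.53246319  0.21383085]
```

View pics/top.png

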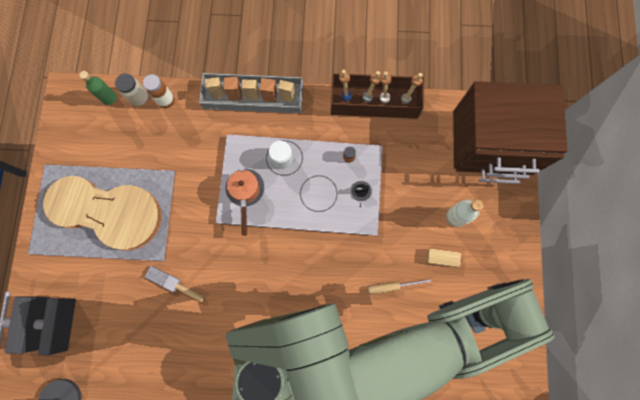

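View pics/scene.png

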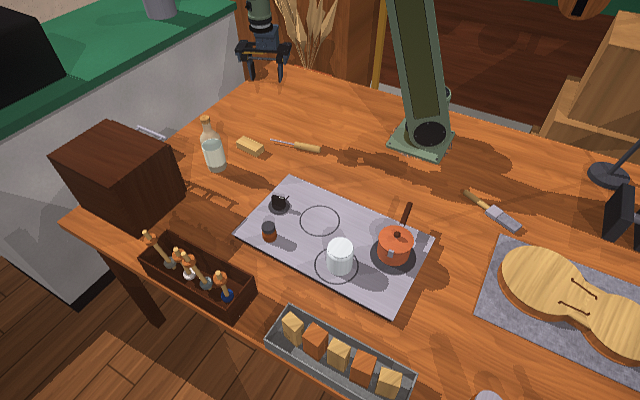

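The top view shows the pot on the disc at about (242,186), handle running to (244,234). The empty ring is at (318,194), the dial at (361,190), the tin at (281,155) and the jar at (349,154). The scene view confirms this layout. I'll move the wrist camera over the plate.

Request:
move_arm([
  [-1,0,0,-5,7.4],
  [-1,0,0,-5,7.4],
  [-1,0,0,-5,7.4],
  [-1,2.5,-6,0,0],
  [-1,2.5,-6,0,0],
  [-1,2.5,-6,0,0],
  [-1,2.5,-6,0,0],
  [-1,2.5,-6,0,0],
  [-1,2,-6,0,0],
  [-1,2,-6,0,0],
  [-1,0,0,0,0],
])

```text
clock: 1.82
position: [0.3776, -0.1219, 0.3642]
tool_rot: [1.0, 0.004, 0.0, -0.0]
wrist_force: [-0.2, -1.6, -0.1]
width: 0.0912
gripper_force: 0.0
```

```bash
cat >> h.py <<'E'
from scipy.spatial.transform import Rotation as Ro
def wrist():
    s=robot.read_state(); c=robot.camera('wrist')
    T=np.eye(4); T[:3,:3]=Ro.from_quat(s['tool_rot']).as_matrix(); T[:3,3]=s['position']
    M=np.linalg.inv(T@c['T_tool_cam']); c['R']=M[:3,:3]; c['t']=M[:3,3]; return c,s
def rec(c,names,z=.025):
    for n in names:
        for r in robot.recognise(c,n)[:2]:
            e=r['extent']; print(n,round(r['confidence'],2),np.round(e),ray(c,(e[0]+e[2])/2,(e[1]+e[3])/2,z).round(3))
E
python3 - <<'E'
from h import *
c,s=wrist(); cv2.imwrite('pics/w1.png',c['img']); print(s['clock'],s['position'],s['tool_rot'])
rec(c,['glue_pot','rest','dial','tin','hob'])
E
```

```text
1.825 [ 0.37761575 -0.12189676  0.36422747] [ 9.99992408e-01  3.85348961e-03  4.60044509e-04 -3.49922202e-04]
glue_pot 0.95 [ 91.   1. 188. 148.] [0.497 0.149 0.025]
glue_pot 0.27 [131.   0. 197.  77.] [0.546 0.107 0.025]
rest 0.88 [284.   0. 367.  81.] [ 0.545 -0.127  0.025]
dial 0.7 [405.   7. 445.  40.] [ 0.568 -0.269  0.025]
hob 0.92 [101.   2. 465. 130.] [ 0.511 -0.064  0.025]
hob 0.37 [406.   4. 447.  41.] [ 0.569 -0.271  0.025]
```

View pics/w1.png

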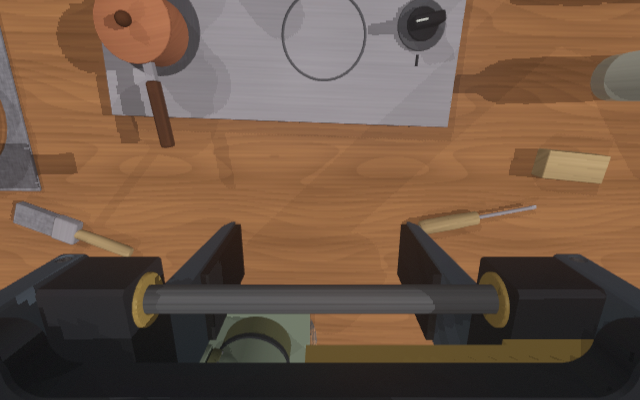

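The wrist view shows the ring centred near (324,36), the handle bar from (150,82) to (168,147), the dial at (421,25) and its off mark at (416,60).

```bash
python3 - <<'E'
from h import *
c,s=wrist()
for p in [(153,83),(167,145),(159.5,112)]: print('handle',ray(c,*p,.084).round(4))
print('edge',ray(c,112,114,.025),ray(c,448,126,.025)); print('mark',ray(c,416.5,60,.025),'dialbase',ray(c,421,27,.037))
g=cv2.cvtColor(c['img'],cv2.COLOR_BGR2GRAY)
m=np.zeros_like(g); m[0:90,275:378]=255; yy,xx=np.where((g<75)&(m>0)); r=np.hypot(xx-324,yy-38); k=(r>36)&(r<47)
P=np.array([ray(c,u,v,.025)[:2] for u,v in zip(xx[k],yy[k])]); A=np.c_[2*P,np.ones(len(P))]
q=np.linalg.lstsq(A,(P**2).sum(1),rcond=None)[0]; print('ring',q[:2],np.sqrt(q[2]+q[:2]@q[:2]),len(P))
E
```

```text
handle [0.4833 0.0953 0.084 ]
handle [0.4015 0.0885 0.084 ]
handle [0.4462 0.0923 0.084 ]
edge [0.44182625 0.19469308 0.025     ] [ 0.42166926 -0.32524867  0.025     ]
mark [ 0.51680428 -0.26830617  0.025     ] dialbase [ 0.55802388 -0.26772622  0.037     ]
ring [ 0.55074568 -0.12331815] 0.05955796251548187 11
```

Request:
move_arm([
  [-1,4,-4,0,0],
  [-1,4,-4,-1,0],
  [-1,0,-4,-1,0],
  [-1,0,0,0,0],
  [-1,0,0,0,0],
])

```text
clock: 2.8
position: [0.4568, -0.0068, 0.3837]
tool_rot: [1.0, -0.001, -0.0, 0.0]
wrist_force: [-0.1, 0.3, 0.1]
width: 0.0912
gripper_force: 0.0
```

```bash
python3 - <<'E'
from h import *
c,s=wrist(); cv2.imwrite('pics/w2.png',c['img']); print(s['clock'],s['position'],s['tool_rot'])
rec(c,['glue_pot','rest','dial','heater','tin'])
t=robot.camera('top'); cv2.imwrite('pics/t2.png',cv2.resize(t['img'][125:245,210:390],None,fx=4,fy=4,interpolation=cv2.INTER_CUBIC)); rec(t,['rest'])
E
```

```text
2.8 [ 0.45683054 -0.00681869  0.38367961] [ 9.99999346e-01 -1.05180751e-03 -2.14592564e-04  3.95105971e-04]
glue_pot 0.69 [198.  52. 274. 194.] [0.506 0.13  0.025]
rest 0.94 [361.  52. 432. 134.] [ 0.552 -0.126  0.025]
dial 0.88 [471.  67. 516. 100.] [ 0.566 -0.276  0.025]
heater 0.98 [209.  44. 283. 130.] [0.561 0.109 0.025]
tin 0.6 [286.   0. 343.  38.] [0.656 0.002 0.025]
tin 0.48 [202.  50. 271. 197.] [0.505 0.129 0.025]
rest 0.56 [332. 195. 340. 200.] [ 0.54  -0.183  0.025]
```

View pics/w2.png

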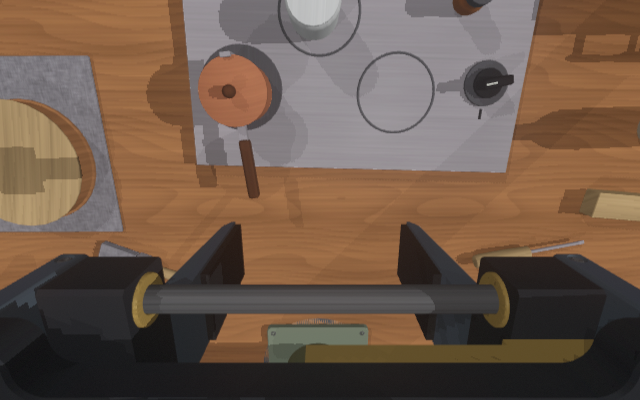

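The second wrist view has the whole ring at (396,92), the handle from (245,140) to (254,197) and the dial at (487,84).

```bash
python3 - <<'E'
from h import *
from scipy.optimize import least_squares
c,s=wrist()
for p in [(245,141),(254,196)]: print('handle',ray(c,*p,.084).round(4))
print('knob',ray(c,228.5,91,.12).round(4),'disc',ray(c,246,87,.025).round(4),'corners',ray(c,198,164,.025).round(4),ray(c,504,172,.025).round(4))
print('mark',ray(c,480,114,.025).round(4),'dialtop',ray(c,491,83,.069).round(4))
g=cv2.cvtColor(c['img'],cv2.COLOR_BGR2GRAY)
e=cv2.morphologyEx(g,cv2.MORPH_BLACKHAT,np.ones((9,9)))
yy,xx=np.where(e>40); P=np.array([ray(c,u,v,.025)[:2] for u,v in zip(xx,yy)])
x0=np.array([.552,-.126])
d=np.hypot(*(P-x0).T); P=P[(d>.048)&(d<.07)]
f=least_squares(lambda q:np.hypot(P[:,0]-q[0],P[:,1]-q[1])-q[2],[*x0,.059],loss='soft_l1',f_scale=.002); print('ring',f.x,len(P))
E
```

```text
handle [0.4845 0.1044 0.084 ]
handle [0.4009 0.0965 0.084 ]
knob [0.5525 0.1128 0.12  ] disc [0.5613 0.1108 0.025 ] corners [0.4396 0.1997 0.025 ] [ 0.425  -0.3151  0.025 ]
mark [ 0.5197 -0.2611  0.025 ] dialtop [ 0.5642 -0.2495  0.069 ]
ring [ 0.55116105 -0.12404533  0.05944963] 528
```

Request:
move_arm([
  [-1,-0.3,-5.4,3,0],
  [-1,-0.3,-5.4,3,0],
  [-1,0,0,5,-5.4],
  [-1,0,0,5,0],
  [-1,0,0,5,0],
  [-1,0,0,3,0],
  [-1,0,0,0,0],
  [-1,0,0,0,0],
])

```text
clock: 4.25
position: [0.4522, 0.1025, 0.1452]
tool_rot: [0.999, 0.047, 0.001, -0.0]
wrist_force: [-0.3, 0.4, 0.3]
width: 0.0911
gripper_force: 0.0
```

```bash
python3 - <<'E'
from h import *
c,s=wrist(); cv2.imwrite('pics/w3.png',c['img']); print(s['clock'],s['position'],s['tool_rot'])
t=robot.camera('top'); rec(t,['glue_pot'],.09)
E
```

```text
4.25 [0.45220941 0.10254624 0.14524792] [ 9.98905654e-01  4.67530580e-02  1.27446112e-03 -1.46462805e-04]
glue_pot 0.65 [235. 170. 260. 232.] [0.501 0.092 0.09 ]
```

View pics/w3.png

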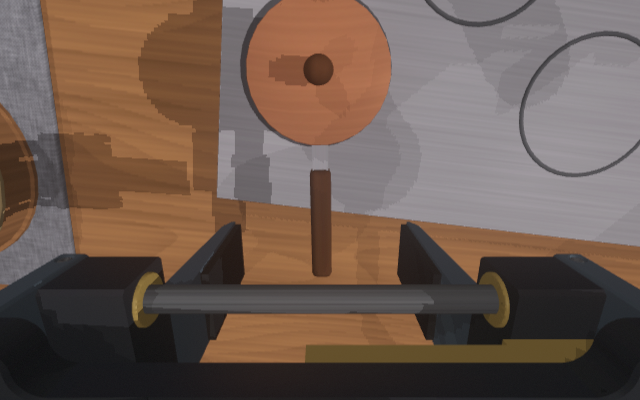

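The handle is centred between the fingers (column 320, rows 170–276) and the knob is at (318,69). I'll descend and close.

```bash
python3 - <<'E'
from h import *
c,s=wrist()
print('knob',ray(c,318,69,.111).round(4),'handle',ray(c,319.5,172,.084).round(4),ray(c,321.5,275,.084).round(4),'lid',ray(c,316.5,69,.095).round(4))
E
```

```text
knob [0.5528 0.1138 0.111 ] handle [0.4846 0.1067 0.084 ] [0.3993 0.0971 0.084 ] lid [0.5542 0.115  0.095 ]
```

Request:
move_arm([
  [-1,0,0,4,0],
  [-1,0,0,3,0],
  [-1,0,0,1.9,0],
  [-1,0,0,0,0],
  [0.4,0,0,0,0],
  [0.5,0,0,0,0],
  [0.6,0,0,0,0],
  [0.8,0,0,0,0],
  [1,0,0,0,0],
  [1,0,0,0,0],
  [1,0,0,0,0],
])

```text
clock: 5.82
position: [0.451, 0.1023, 0.0549]
tool_rot: [0.999, 0.047, -0.0, 0.0]
wrist_force: [0.4, -0.9, 1.1]
width: 0.0242
gripper_force: 0.0
```

```bash
python3 - <<'E'
from h import *
c,s=wrist(); cv2.imwrite('pics/w4.png',c['img']); print(s['clock'],s['position'],s['tool_rot'])
rec(c,['glue_pot'],.09)
E
```

```text
5.825 [0.45102343 0.10232233 0.05488367] [ 9.98905982e-01  4.67635850e-02 -5.03994198e-05  5.77909383e-05]
```

View pics/w4.png

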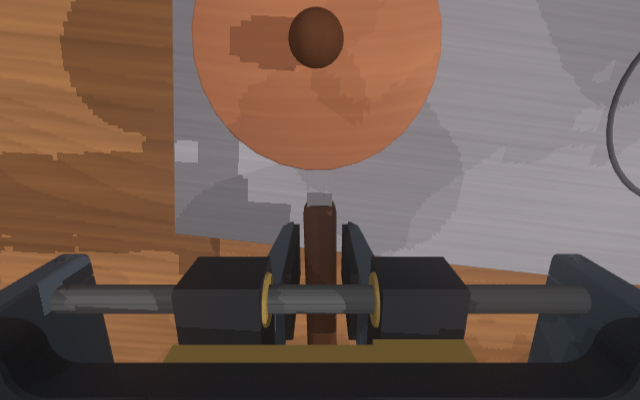

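The fingers are still closing on the handle, at 24 mm. I'll finish the grip and check it.

Request:
move_arm([
  [1,0,0,0,0],
  [1,0,0,0,0],
  [1,0,0,0,0],
  [1,0,0,0,0],
])

```text
clock: 6.42
position: [0.4511, 0.1024, 0.0549]
tool_rot: [0.999, 0.047, 0.0, -0.0]
wrist_force: [1.1, 2.0, -1.0]
width: 0.016
gripper_force: 29.9
```

Request:
move_arm([
  [1,-0.1,0.5,0,0],
  [1,-0.1,1,0,0],
  [1,-0.2,1.5,0,0],
  [1,-0.2,2,0,0],
  [1,-0.2,2,0,0],
  [1,-0.2,2,0,0],
  [1,-0.2,2,0,0],
  [1,-0.2,2,0,0],
  [1,-0.2,2,0,0],
  [1,-0.2,2,0,0],
  [1,-0.2,1.5,0,0],
  [1,-0.1,1,0,0],
])

```text
clock: 7.92
position: [0.4477, -0.0945, 0.0549]
tool_rot: [0.999, 0.046, -0.0, -0.0]
wrist_force: [0.4, 3.6, 0.3]
width: 0.0157
gripper_force: 29.9
```

Request:
move_arm([
  [1,-0.1,0.8,0,0],
  [1,0,0,0,0],
  [1,0,0,0,0],
])

```text
clock: 8.3
position: [0.4478, -0.1025, 0.0549]
tool_rot: [0.999, 0.047, -0.0, 0.001]
wrist_force: [-2.1, -3.6, 0.8]
width: 0.0158
gripper_force: 30.0
```

```bash
python3 - <<'E'
from h import *
c,s=wrist(); cv2.imwrite('pics/w5.png',c['img']); print(s['clock'],s['position'],s['tool_rot'],s['wrist_force'])
E
```

```text
8.3 [ 0.44783019 -0.10247143  0.05492954] [ 9.98917365e-01  4.65145287e-02 -2.97340074e-04  6.39225957e-04] [-2.09058505 -3.56144474  0.84886338]
```

View pics/w5.png

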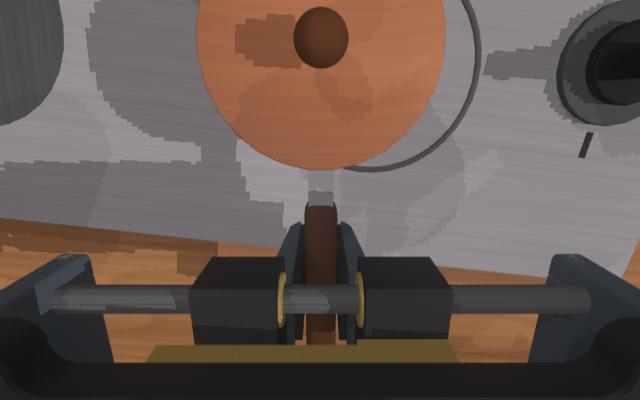

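The pot is now mostly in the ring: knob at (320,38), with the ring's right arc visible through (478,60) and (374,170). I'll compute the remainder.

```bash
python3 - <<'E'
from h import *
from scipy.optimize import least_squares
c,s=wrist()
k=ray(c,320.5,38,.111); yaw=Ro.from_quat(s['tool_rot']).as_matrix()[:2,0]
# pot rim ellipse at z=.091
print('knob',k.round(4),'yawx',yaw,'axis from grip',s['position'][:2]+.105*yaw)
g=cv2.cvtColor(c['img'],cv2.COLOR_BGR2GRAY)
e=cv2.morphologyEx(g,cv2.MORPH_BLACKHAT,np.ones((15,15)))
yy,xx=np.where(e>30); P=np.array([ray(c,u,v,.025)[:2] for u,v in zip(xx,yy)])
x0=np.array([.551,-.124]); d=np.hypot(*(P-x0).T); w=(d>.051)&(d<.067)&(xx>385)&(xx<490)&(yy<185); P=P[w]
f=least_squares(lambda q:np.hypot(P[:,0]-q[0],P[:,1]-q[1])-.059,x0,loss='soft_l1',f_scale=.001); print('ring',f.x,len(P),abs(f.fun).mean())
d=f.x-k[:2]; print('rem tool cm',d@yaw*100,(d@[yaw[1],-yaw[0]])*100)
t=robot.camera('top'); cv2.imwrite('pics/t5.png',cv2.resize(t['img'][125:245,210:390],None,fx=4,fy=4,interpolation=cv2.INTER_CUBIC))
E
```

```text
knob [ 0.5496 -0.0926  0.111 ] yawx [0.99566988 0.09295811] axis from grip [ 0.55240511 -0.09264616]
ring [ 0.55075154 -0.12516346] 1385 0.0010065426625766169
rem tool cm -0.19128739261618632 3.252673815526702
```

Request:
move_arm([
  [1,0,0.6,0,0],
  [1,-0.1,0.8,0,0],
  [1,-0.1,0.8,0,0],
  [1,-0.1,0.6,0,0],
  [1,0,0.4,0,0],
  [1,0,0,0,0],
  [1,0,0,0,0],
  [0.6,0,0,0,0],
  [0.4,0,0,0,0],
  [0.2,0,0,0,0],
  [0.2,0,0,0,0],
])

```text
clock: 9.82
position: [0.4482, -0.134, 0.055]
tool_rot: [0.999, 0.047, 0.0, 0.0]
wrist_force: [-0.5, 0.4, -0.1]
width: 0.0361
gripper_force: 0.0
```

```bash
python3 - <<'E'
from h import *
c,s=wrist(); cv2.imwrite('pics/w6.png',c['img']); print(s['clock'],s['position'],s['width'])
np.savez('w6.npz',**{k:c[k] for k in('img','R','t','fx','fy','cx','cy')})
E
```

```text
9.825 [ 0.44823609 -0.13400402  0.0550086 ] 0.036147221215094824
```

View pics/w6.png

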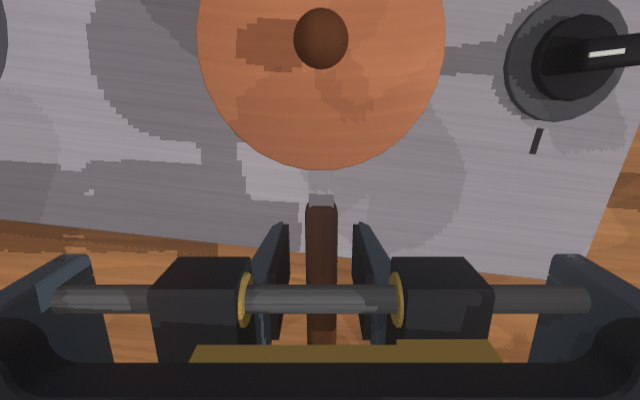

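The ring is hidden under the lid and the handle is free. I'll raise and look again with the dial in view.

Request:
move_arm([
  [0.2,0,0,-2,0],
  [0.2,0,0,-4,0],
  [0.2,0,0,-5,5.4],
  [0.2,0,2,-5,0],
  [0.2,0,3,-5,0],
  [0.2,0,3,-3,0],
  [-0.2,0,0,0,0],
  [-0.2,0,0,0,0],
])

```text
clock: 10.88
position: [0.4473, -0.2131, 0.2936]
tool_rot: [1.0, -0.0, -0.001, -0.001]
wrist_force: [0.6, -0.2, -0.5]
width: 0.0529
gripper_force: 0.0
```

```bash
python3 - <<'E'
from h import *
c,s=wrist(); cv2.imwrite('pics/w7.png',c['img']); print(s['clock'],s['position'],s['tool_rot'])
rec(c,['dial','glue_pot','rest'],.025)
E
```

```text
10.875 [ 0.44731931 -0.21307838  0.29362919] [ 9.99998965e-01 -3.64478022e-04 -1.10378244e-03 -8.47500936e-04]
dial 0.85 [345.  51. 384.  90.] [ 0.567 -0.268  0.025]
glue_pot 0.92 [198.  28. 285. 210.] [ 0.507 -0.107  0.025]
rest 0.69 [236.  28. 297. 129.] [ 0.558 -0.143  0.025]
```

View pics/w7.png

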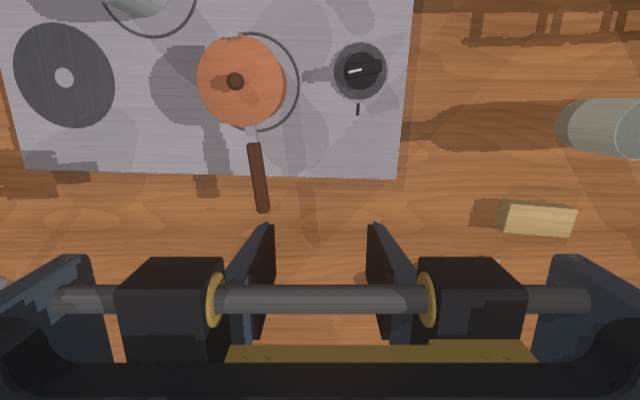

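The pot's knob is at (235,81) with the ring's right arc visible around it. The dial base centre is at (360,71), with the white line from (363,68) to (347,73). I'll check the pot-to-ring offset and the dial geometry.

```bash
python3 - <<'E'
from h import *
from scipy.optimize import least_squares
c,s=wrist()
k=ray(c,235.5,81,.111); print('knob',k.round(4),'handle',ray(c,253,144,.084).round(4),ray(c,263,211,.084).round(4))
g=cv2.cvtColor(c['img'],cv2.COLOR_BGR2GRAY)
e=cv2.morphologyEx(g,cv2.MORPH_BLACKHAT,np.ones((11,11)))
yy,xx=np.where(e>35); P=np.array([ray(c,u,v,.025)[:2] for u,v in zip(xx,yy)])
x0=np.array([.551,-.125]); d=np.hypot(*(P-x0).T); P=P[(d>.051)&(d<.067)&(xx>272)&(xx<305)&(yy<130)]
f=least_squares(lambda q:np.hypot(P[:,0]-q[0],P[:,1]-q[1])-.059,x0,loss='soft_l1',f_scale=.001); print('ring',f.x.round(4),len(P),abs(f.fun).mean())
a=ray(c,363,68,.069);b=ray(c,347,73,.069); v=(b-a)[:2]; print('line',a.round(4),b.round(4),'ang from -x, cw',np.arctan2(v[1],-v[0]))
print('base',ray(c,360,71,.033).round(4),'mark',ray(c,358,110,.025).round(4))
y0,x0=20,300; crop=cv2.resize(c['img'][30:130,220:400],None,fx=4,fy=4,interpolation=cv2.INTER_CUBIC); cv2.imwrite('pics/w7c.png',crop)
E
```

```text
knob [ 0.55   -0.1239  0.111 ] handle [ 0.4815 -0.1324  0.084 ] [ 0.3977 -0.1398  0.084 ]
ring [ 0.5512 -0.1245] 306 0.000919813407648912
line [ 0.5664 -0.261   0.069 ] [ 0.561  -0.2428  0.069 ] ang from -x, cw 1.2852142702163776
base [ 0.5662 -0.2617  0.033 ] mark [ 0.5187 -0.2617  0.025 ]
```

View pics/w7c.png

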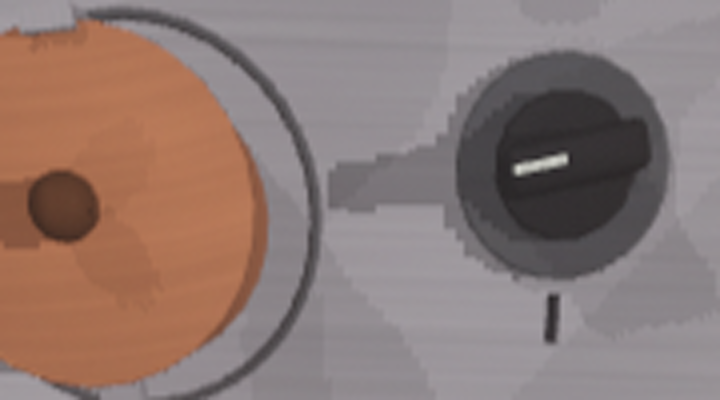

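The pot is within about 1.5 mm of the ring centre. The dial axis is at about (0.566,-0.262) and the bar yaw about -73.5°. I'll go above the dial and align.

Request:
move_arm([
  [-0.2,4,1.6,0,0],
  [-0.2,4,1.6,0,0],
  [-0.2,3.9,1.7,0,0],
  [-0.2,0,0,2,10.5],
  [-0.2,0,0,2,10.5],
  [-0.2,0,0,2,10.5],
  [-0.2,0,0,2,10.5],
  [-0.2,0,0,2,10.5],
  [-0.2,0,0,2,10.5],
  [-0.2,0,0,2,10.5],
  [-0.2,0,0,0,0],
  [-0.2,0,0,0,0],
])

```text
clock: 12.62
position: [0.5675, -0.263, 0.1555]
tool_rot: [0.802, -0.597, 0.0, -0.0]
wrist_force: [0.4, -0.5, 0.5]
width: 0.0547
gripper_force: 0.0
```

```bash
python3 - <<'E'
from h import *
c,s=wrist(); cv2.imwrite('pics/w8.png',c['img']); print(s['clock'],s['position'],s['qpos'],Ro.from_quat(s['tool_rot']).as_matrix()[:,0])
print(proj(c,[.566,-.262,.069]), s['width'])
E
```

```text
12.625 [ 0.56749712 -0.26297751  0.15550216] [-4.52293023e-01  4.37299107e-01  1.53255877e+00 -7.00363474e-05
  1.17085412e+00  2.39907577e+00] [ 2.86192588e-01 -9.58171900e-01  6.42993400e-04]
(np.float64(321.600513111412), np.float64(204.83459313088085)) 0.05468723320329979
```

View pics/w8.png

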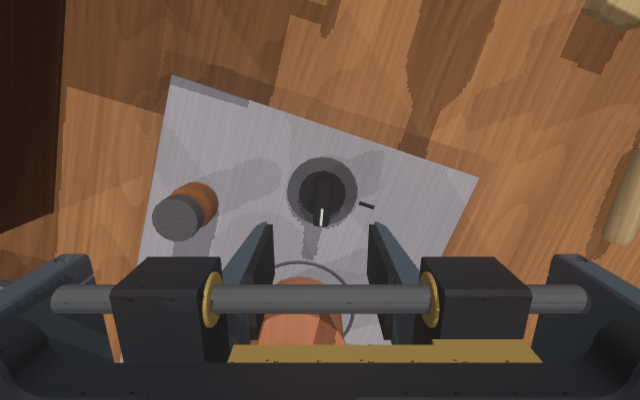

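The bar is lined up with the tool (column 322, rows 175–225), centred between the fingers. I'll descend 11.2 cm and close.

Request:
move_arm([
  [-0.2,0,0,4,0],
  [-0.2,0,0,4,0],
  [-0.2,0,0,2.2,0],
  [-0.2,0,0,1,0],
  [0.4,0,0,0,0],
  [1,0,0,0,0],
  [1,0,0,0,0],
  [1,0,0,0,0],
  [1,0,0,0,0],
  [1,0,0,0,0],
  [1,0,0,0,0],
  [1,0,0,0,0],
])

```text
clock: 14.18
position: [0.5663, -0.2638, 0.0435]
tool_rot: [0.801, -0.598, -0.0, 0.001]
wrist_force: [-4.0, -3.4, 5.5]
width: 0.0138
gripper_force: 30.0
```

Request:
move_arm([
  [1,0,0,0,-4],
  [1,0,0,0,-7],
  [1,0,0,0,-7],
  [1,0,0,0,-7],
  [1,0,0,0,-7],
  [1,0,0,0,-7],
  [1,0,0,0,-7],
  [1,0,0,0,-7],
  [1,0,0,0,-7],
  [1,0,0,0,-6],
  [1,0,0,0,-2],
  [1,0,0,0,0],
])

```text
clock: 15.68
position: [0.567, -0.263, 0.0435]
tool_rot: [0.999, -0.049, 0.0, -0.0]
wrist_force: [-2.6, -0.0, 6.4]
width: 0.0139
gripper_force: 30.0
```

```bash
python3 - <<'E'
from h import *
s=robot.read_state(); print(s['wrist_force'],s['moment'],s['qpos'],np.degrees(np.arctan2(*Ro.from_quat(s['tool_rot']).as_matrix()[1::-1,0])))
E
```

```text
[-2.61935433 -0.02929781  6.43535441] [-0.02369922  0.56617941  0.03993915] [-4.52668655e-01  5.40978832e-01  1.66726176e+00  1.17821181e-04
  9.33187221e-01  1.21544976e+00] -5.580163248844669
```

Now to the stop, at about -2°, in small turns.

Request:
move_arm([
  [1,0,0,0,-2],
  [1,0,0,0,-1.5],
  [1,0,0,0,-1],
  [1,0,0,0,-1],
  [1,0,0,0,0],
  [1,0,0,0,0],
])

```text
clock: 16.42
position: [0.567, -0.2629, 0.0435]
tool_rot: [1.0, -0.003, 0.0, -0.001]
wrist_force: [-2.7, -0.4, 5.9]
width: 0.0141
gripper_force: 30.3
```

```bash
python3 - <<'E'
from h import *
s=robot.read_state(); print(s['wrist_force'],s['moment'],np.degrees(np.arctan2(*Ro.from_quat(s['tool_rot']).as_matrix()[1::-1,0])))
E
```

```text
[-2.73527753 -0.35645431  5.85049093] [-0.12436236  0.56656232 -0.97199488] -0.31915056026981065
```

A moment of -0.97 N·m about z shows the stop is reached. I'll release, rise and look.

Request:
move_arm([
  [0.6,0,0,0,0],
  [0.2,0,0,0,0],
  [0.2,0,0,0,0],
  [0.2,0,0,0,0],
  [0.2,0,0,-3,0],
  [0.2,0,0,-5,0],
  [0.2,-2,0,-6,0],
  [0.2,-5,0,-6,0],
  [0.2,-5,0,-3,0],
  [0.2,0,0,0,0],
  [0.2,0,0,0,0],
])

```text
clock: 17.8
position: [0.4575, -0.2629, 0.2599]
tool_rot: [1.0, -0.0, 0.0, -0.0]
wrist_force: [-0.2, -0.1, -0.9]
width: 0.0361
gripper_force: 0.0
```

```bash
python3 - <<'E'
from h import *
c,s=wrist(); print(s['clock'],s['position'],s['wrist_force'])
cv2.imwrite('pics/w9.png',cv2.resize(c['img'][0:220,160:460],None,fx=2.6,fy=2.6,interpolation=cv2.INTER_CUBIC))
E
```

```text
17.8 [ 0.45749386 -0.26287116  0.25991548] [-0.16494932 -0.051004   -0.93452219]
```

View pics/w9.png

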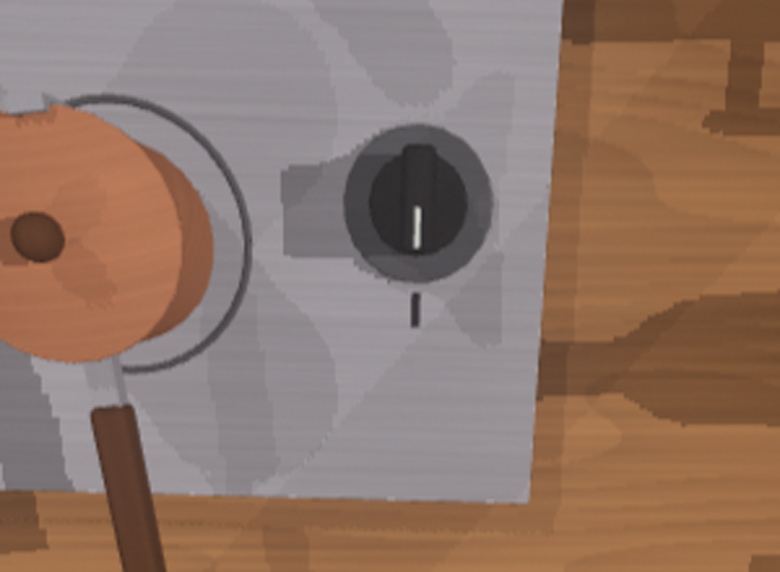

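The dial's white line, at (417,228) in the crop, points straight at the black mark at (415,310). The pot is undisturbed inside the ring, and the gripper is clear. I'm handing in.

```bash
python3 -c "
from bench import robot
print(robot.close_job())"
```

```text
the job is handed in; nothing more can be done
None
```

I slid the glue pot into the empty ring, about 1.5 mm off its centre by my camera measurement, turned the dial back to its off stop, let go of everything and handed the job in at about 18 s; the hand-in returned no verdict.

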